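# Swap the snap-in battery from the charger to the engraver's power unit

## Task

Take the charged battery pack out of the black charging dock: pinch its sprung snap tab in and lift the pack straight out while the tab is held in. Then feel it into the empty bay of the grey engraver power unit, upright, tab on the side of the bay's window, push it fully home and let go so that the tab springs out under the lip. Pinch and push gently, never force the pack or the bays, and leave the other things on the bench alone.

Things in the scene. Friction and masses are not known exactly. Their poses are not given: they have to be found in the camera images.
- pack_center (a point): centre of the grey battery pack, an upright block 40 (x) x 36 (y) x 95 (z) mm, about 0.16 kg (varies). z points up out of its top; x points to the side that carries the sprung tab. Its bottom is 47.5 mm below this point. At the start it stands latched in the dock's bay. Friction about 0.6 (varies)
- tab_face (a point): middle of the outer face of the tab's black button, moving with it. Button 22 mm wide (y) x 28 mm tall (z), centre 72 mm above the pack's bottom, 7 mm proud of the pack's +x face at rest, 1 mm fully pressed; all the tab that shows above the bay. Pinch it against the plain -x face oppo 47 mm across both at rest, 41 mm fully pressed
- tab_nub (a point): outer face of the tab's catch: a square nub 20 mm wide, 18 to 26 mm above the pack's bottom, one piece with the button; 5 mm proud of the +x face at rest, 1 mm inside it when fully pressed. It catches under the bay's lip and does not ride over it unaided: hold the tab in both to take the pack out and to put it in
- tab (a joint): how far the tab is pressed in, m: 0 at rest (sprung out), 0.006 fully in. Spring: about 2 N to start moving, 11 N fully in; a pinch of 15 to 20 N holds it in and carries the pack, over 30 N harms the pack. The nub is free of the lip beyond about 0.0045
- dock: black charging dock, fixed to the bench: base 84 x 84 x 10 mm, the bay in its middle; origin at the underside's centre, z up, x towards the bay's window: the pack sits with its x along this x. Top of the bay 48 mm above the origin
- dock_bay (a point): centre of the bay's floor in the dock, 10 mm above the bench. The bay is 36 mm deep with a 2 mm bevelled lead-in above (1.5 mm wide), and leaves 1.2 mm all round the pack. Its +x wall is a window under a lip (underside 28 mm above the floor) that holds the nub. Two sprung contacts in the y walls, 16 mm above the floor, rub on the pack: sliding it takes 3 to 8 N
- unit: engraver power unit, fixed to the bench: grey control box 85 x 110 mm with three black knobs (54 mm above the bench) and, beside it on its +x side, a grey bay. Origin on the bench under the bay's nominal centre, z up, x towards the bay's window; control box 34 to 119 mm towards -x. The bay is an insert screwed down up to 6 mm off this centre in x and in y: see or feel where it is
- unit_floor (a point): the bay's nominal centre at floor height (10 mm above the bench). The bay is just like the dock's (36 mm deep, 1.5 mm bevel, 1.2 mm play, window, lip, sprung contacts). A pack fully home has its centre 47.5 mm above this height and its x along the unit's x. It does not sink home by its own weight; the tab can spring out into the window only within 2 mm of the floor
- blank: bystander: brass plate 60 x 30 x 6 mm lying between dock and unit
- hammer: bystander: small hammer 200 mm long lying beyond them
- graver: bystander: graver with handle, 140 mm long, lying
- stone: bystander: grey sharpening stone 120 x 45 x 22 mm
- jar: bystander: amber jar with steel lid, 52 mm across, 60 mm tall
- spare: bystander: flat grey spare pack 55 x 32 x 20 mm, lying, without a tab
Mind the look-alikes: they are no part of the job. What is shaped like the unit but brown is not meant.

How it is judged:
On the way, in this order (a step that is already met when the one before it is completed fails the run):
1. the tab is pressed in while the pack still sits in the dock (value of joint tab above 0.0038 m and horizontal distance between pack_center and dock below 0.006 m and z of pack_center in the frame of dock below 0.062 m), for 0.1 s.
2. the pack is lifted clear of the dock in the fingers (z of pack_center in the frame of dock above 0.105 m and contact force between the fingers and pack above 1 N), for 0.1 s.
At the end, for the whole second after the job is handed in: the pack stands upright (within 0.06 rad) and at rest in the power unit's bay, within 3 mm of its floor and (the bay being up to 6 mm off) 8 mm of the unit's nominal centre, tab on the window side and sprung out (pressed less than 1.5 mm) (x of pack_center in the frame of unit between -0.008 and 0.008 m and y of pack_center in the frame of unit between -0.008 and 0.008 m and z of pack_center in the frame of unit between 0.055 and 0.0605 m and angle between pack_center's own z axis and vertical below 0.06 rad and x of tab_face in the frame of unit above 0.018 m and value of joint tab below 0.0015 m and linear speed of pack below 0.01 m/s); the robot touches nothing.
It fails at once if the pack is squeezed too hard (over 60 N between fingers and pack) (contact force between the fingers and pack above 60 N).
It fails at once if the pack is forced in the dock (over 55 N) (contact force between pack and dock above 55 N).
It fails at once if the pack is forced in the power unit's bay (over 55 N) (contact force between pack and unit above 55 N).
It fails at once if a bystander is moved more than 20 mm (distance of any of blank, hammer, graver, stone, jar, spare from where it was at the start of the episode above 0.02 m).
It also fails if it takes over 72 s, if anything falls off the work surface, if the arm or the gripper's body presses on something with over 40 N, if the wrist force passes 120 N, or if a joint passes its speed limit or range.

## Robot

A 6-joint arm with a two-finger parallel gripper is mounted at the origin on the work surface. World frame = base frame: x ahead of the robot, y to its left, z up, the work surface at z = 0. Lengths are in m, angles in rad, forces in N, time in s.
With the tool pointing down it reaches from about 0.275 to 0.825 m from the base axis. Payload 4.9 kg.
Tool frame: the origin (TCP) lies midway between the tips of the shut fingers; the grasp point (between the pads) lies 19 mm behind it (bot.grip_depth is the distance from the TCP to the grasp point, in m); y points along the fingers, x is the direction in which the jaws open and shut, and the axes are right-handed (so a half turn about y gives the same grasp; the last joint's range is limited). The gripper opens to 85 mm and grips with 20 to 120 N. Pads are 22 mm wide; open, the fingers measure 114 mm over their backs; the gripper's body (76 mm by 85 mm) begins 54 mm behind the grasp point. The pads swing forward as they close: fully open they stand 13 mm farther back than shut.
Start: joints at [-1.387, 0.326, -0.193, 1.052, 0, 1.437], TCP at [0.172, -0.522, 0.231] pointing down, gripper open.
Joint ranges: [-2.65, 2.65], [-0.97, 1.79], [-1.3, 1.35], [-1.93, 2.1], [-1.47, 1.37], [-3.14, 3.14]. Speed limits (rad/s): [2.57, 2.57, 3.14, 3.14, 3.14, 3.14].

## Interface

Orientations are given as a unit quaternion [w, x, y, z].
In Python, from cell import bot gives the robot as it stands. Calls block until the motion is done:
- bot.move_pose(position, orientation): joint-space move of the TCP to a pose.
- bot.move_linear(position, speed=0.15, rotation=None, until_force=None): straight line of the TCP; rotation=None keeps the orientation; speed is the mean speed in m/s. With until_force (N) it stops when the force on the tool has changed by that much, and returns True; else False.
- bot.goto_joints(angles): joint-space move.
- bot.set_gripper(opening, grasp_force=None): opening from 0.0 (shut) to 1.0 (fully open); grasp_force is the grip in N (None keeps the last); returns when the fingers have stopped.
- bot.wait(seconds).
- bot.solve_ik(position, orientation): joint angles nearest the present ones, or None.
- bot.camera(name): name is "scene" or "top" or "wrist"; returns the picture (384x512x3 uint8, red, green, blue); there is no depth.
- bot.calibration(name): a dict with "mtx" (3x3 intrinsics, pixels), "k1" (the pictures are not rectified: a ray, as slopes to the right and down, at radius r is drawn at 1 + k1 r^2 times it, then the intrinsics apply), "extrinsics" (4x4, takes a point from world to camera coordinates); the wrist camera has in their place "hand_eye" (4x4, takes a point from camera to tool coordinates, whose origin is the TCP and whose axes are the tool frame's). Camera axes: x right, y down, z forward; pixel columns grow to the right and rows downward; lengths in m; the calibration is good to about 2 mm. A picture is of the moment at which its call begins: read the wrist's pose just before it. calibration takes no time and is no camera call.
A pose or a line that the arm cannot do raises bot.PlanningError and nothing moves.
- bot.close_job(): hands the job in, once; it reports no verdict.
Trained networks look in the newest picture that a camera, given by its name, has taken for a name from the list of things; names that differ only in an ending like _2 or _b are one class to them, and where a whole thing is asked for, a point or a joint stands for the part that bears it (a point fixed in the world has none). Each returns a list of dicts, best first, with "confidence" (0 to 1); they miss things now and then, are a little off and sometimes report something else, mostly with a low value. They report only what shows in the picture. A call takes as long as a camera call. They do not tell look-alikes from the thing itself.
- bot.search_frame(camera, thing): "bbox" ([left, top, width, height] in pixels, round what is visible of it).
Readings, each from a call of its own:
- bot.read_clock(): time.
- bot.read_joint_positions(): joint angles.
- bot.read_joint_vel(): joint speeds.
- bot.read_joint_efforts(): joint torques, N m.
- bot.read_position(): TCP position.
- bot.read_tool_rot(): TCP orientation.
- bot.read_ft_force(): force on the tool from outside, world axes, zero at the start.
- bot.read_moment(): the same for the moment, N m.
- bot.read_gripper_width(): opening from 0.0 (shut) to 1.0 (fully open).
Only numpy, scipy, OpenCV 4.12 (cv2) and the standard library are available. Lean on these libraries where they do the work, as an engineer would, in place of code of your own. Each camera call takes 0.05 s, during which the arm holds its last target. There are 200 camera calls.

## Working session

There is one attempt and no reset: what is moved stays moved. The work goes in short steps, each a Python script; the robot and the scene stay as the last script left them, time stands still between calls to the robot, and variables do not carry over. Pictures are saved under pics/ and viewed, about 8 in all and at most 12, crops included, and the job is handed in when it is done.

```bash
ls; mkdir -p pics
python3 - <<'E'
from cell import bot
import cv2,numpy as np
a=bot.camera("top");b=bot.camera("scene")
cv2.imwrite("pics/top.png",a[:,:,::-1]);cv2.imwrite("pics/scene.png",b[:,:,::-1])
for c in("top","scene"):
  for t in("dock","unit","pack_center","tab_face"):
    print(c,t,[(np.round(d["bbox"]).tolist(),round(d["confidence"],2)) for d in bot.search_frame(c,t)][:4])
  print(bot.calibration(c))
print(bot.calibration("wrist"),bot.read_clock(),bot.read_tool_rot())
E
```

```text
pics
top dock [([166.0, 165.0, 33.0, 30.0], 0.62)]
top unit [([303.0, 234.0, 47.0, 60.0], 0.88), ([285.0, 168.0, 42.0, 52.0], 0.64), ([390.0, 181.0, 48.0, 57.0], 0.61)]
top pack_center [([169.0, 164.0, 21.0, 17.0], 0.52)]
top tab_face [([108.0, 176.0, 22.0, 14.0], 0.65)]
{'mtx': array([[418.95737732,   0.        , 272.47773963],
       [  0.        , 418.95737732, 187.68932991],
       [  0.        ,   0.        ,   1.        ]]), 'k1': -0.14745304880247329, 'extrinsics': array([[ 3.34332880e-03, -9.99994389e-01,  2.10615683e-04,
        -1.06830596e-01],
       [-9.90502541e-01, -3.34054435e-03, -1.37453838e-01,
         5.17145530e-01],
       [ 1.37453770e-01,  2.50938005e-04, -9.90508151e-01,
         1.34469961e+00],
       [ 0.00000000e+00,  0.00000000e+00,  0.00000000e+00,
         1.00000000e+00]])}
scene dock [([330.0, 210.0, 30.0, 28.0], 0.8)]
scene unit [([191.0, 175.0, 49.0, 50.0], 0.87), ([83.0, 164.0, 56.0, 46.0], 0.75), ([185.0, 138.0, 44.0, 41.0], 0.65)]
scene pack_center [([340.0, 196.0, 16.0, 33.0], 0.64)]
scene tab_face [([343.0, 206.0, 5.0, 9.0], 0.6)]
{'mtx': arr
[... 339 characters left out ...]
0.06204916, -0.68113326,  1.6658715 ],
       [ 0.        ,  0.        ,  0.        ,  1.        ]])}
{'mtx': array([[339.93811425,   0.        , 255.22983218],
       [  0.        , 339.93811425, 192.63383408],
       [  0.        ,   0.        ,   1.        ]]), 'k1': -0.07053632003144124, 'hand_eye': array([[ 9.99999959e-01,  3.74423780e-05, -2.84697059e-04,
        -6.93221164e-04],
       [ 2.83673110e-04, -2.82606445e-01,  9.59235903e-01,
        -1.42605357e-01],
       [-4.45411505e-05, -9.59235944e-01, -2.82606444e-01,
         7.25290644e-02],
       [ 0.00000000e+00,  0.00000000e+00,  0.00000000e+00,
         1.00000000e+00]])} 0.5 [ 0.57281758 -0.57280339  0.41460553 -0.41458239]
```

Run:
```python
import cv2,numpy as np
a=cv2.imread("pics/top.png")[120:320,90:450];b=cv2.imread("pics/scene.png")[110:270,60:420]
cv2.imwrite("pics/c1.png",cv2.resize(a,None,fx=2.2,fy=2.2,interpolation=cv2.INTER_CUBIC))
cv2.imwrite("pics/c2.png",cv2.resize(b,None,fx=2.2,fy=2.2,interpolation=cv2.INTER_CUBIC))
```

```text
(no output)
```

View pics/c1.png

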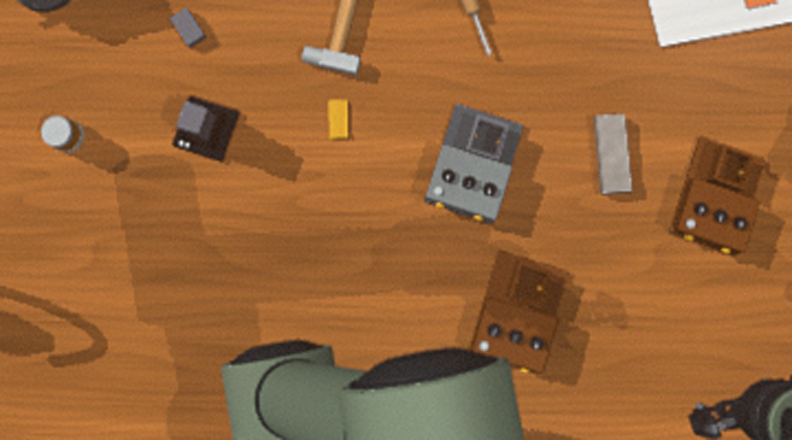

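View pics/c2.png

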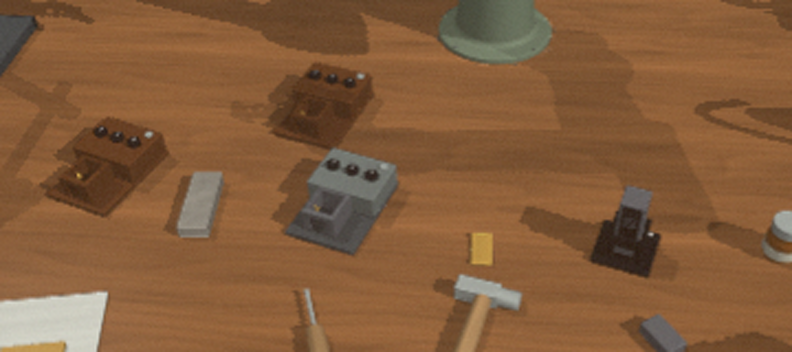

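```bash
cat > h.py <<'E'
from cell import bot
import cv2,numpy as np
from scipy.spatial.transform import Rotation as R
def cam(name):
    c=bot.calibration(name)
    if name=="wrist":
        q=bot.read_tool_rot();p=bot.read_position()
        T=np.eye(4);T[:3,:3]=R.from_quat(q,scalar_first=True).as_matrix();T[:3,3]=p
        c["extrinsics"]=np.linalg.inv(T@c["hand_eye"])
    return c
def D(c): return np.array([c["k1"],0,0,0,0.])
def toworld(c,px,z):
    px=np.array(px,float).reshape(-1,1,2)
    u=cv2.undistortPoints(px,c["mtx"],D(c))[:,0]
    E=c["extrinsics"];Rm=E[:3,:3];o=-Rm.T@E[:3,3]
    d=np.c_[u,np.ones(len(u))]@Rm
    return o+d*((np.broadcast_to(z,len(u))-o[2])/d[:,2])[:,None]
def proj(c,P):
    E=c["extrinsics"]
    return cv2.projectPoints(np.array(P,float).reshape(-1,3),cv2.Rodrigues(E[:3,:3])[0],E[:3,3],c["mtx"],D(c))[0][:,0]
def quat(th): # jaw axis (tool x) at world angle th, tool y down
    x=np.array([np.cos(th),np.sin(th),0]);y=np.array([0,0,-1.])
    return R.from_matrix(np.c_[x,y,np.cross(x,y)]).as_quat(scalar_first=True)
def snap(fn,name="wrist"):
    c=cam(name);im=bot.camera(name);cv2.imwrite(fn,im[:,:,::-1]);return c,im
E
python3 - <<'E'
from h import *
c=cam("top")
cr=lambda p:np.array(p)/2.2+[90,120]
print("dock base",toworld(c,cr([(240,107),(222,160),(175,147)]),0.01))
print("unit bay top",toworld(c,cr([(488,135)]),0.048), "box corners",toworld(c,cr([(425,205),(497,222),(522,122),(455,103)]),0.01))
print(np.round(proj(c,[[0,0,0],[.5,0,0]]),0))
for th in(-.3,np.pi-.3): print(bot.solve_ik([.53,.11,.22],quat(th)),bot.solve_ik([.53,-.2,.2],quat(th)))
E
```

```text
dock base [[0.58552994 0.14425889 0.01      ]
 [0.50300203 0.1697606  0.01      ]
 [0.52287469 0.24369676 0.01      ]]
unit bay top [[ 0.53715777 -0.23392983  0.048     ]] box corners [[ 0.43546452 -0.14102779  0.01      ]
 [ 0.40991971 -0.25003077  0.01      ]
 [ 0.56344101 -0.29013541  0.01      ]
 [ 0.59263702 -0.18719776  0.01      ]]
[[240. 345.]
 [241. 194.]]
[ 0.06824903  0.31795296 -0.23423968  1.01860369  0.          1.93904536] [-0.49113019  0.37856247 -0.19870671  0.99352715  0.          1.37966614]
[ 0.06824903  0.31795296 -0.23423968  1.01860369  0.         -1.20254729] [-0.49113019  0.37856247 -0.19870671  0.99352715  0.         -1.76192652]
```

Run:
```python
from h import *
import pickle
bot.move_pose([.53,-.234,.17],quat(-.28)); cu,im1=snap("pics/wu.png")
print([(np.round(d["bbox"]).tolist(),round(d["confidence"],2)) for d in bot.search_frame("wrist","unit")])
bot.move_pose([.554,.194,.22],quat(-.28)); cd,im2=snap("pics/wd.png")
for t in("dock","pack_center","tab_face","tab_nub"):print(t,[(np.round(d["bbox"]).tolist(),round(d["confidence"],2)) for d in bot.search_frame("wrist",t)])
pickle.dump((cu,cd),open("c.pkl","wb"));print(bot.read_clock())
```

```text
[([115.0, 97.0, 197.0, 133.0], 0.89), ([0.0, 229.0, 110.0, 87.0], 0.72)]
dock [([211.0, 115.0, 83.0, 80.0], 0.68)]
pack_center [([227.0, 143.0, 61.0, 56.0], 0.62)]
tab_face [([281.0, 162.0, 5.0, 31.0], 0.56)]
tab_nub [([276.0, 158.0, 9.0, 33.0], 0.61)]
4.1417
```

View pics/wu.png

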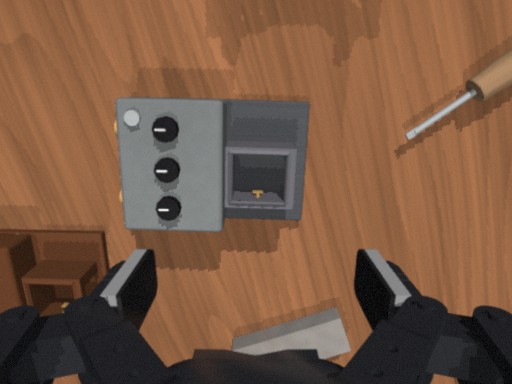

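View pics/wd.png

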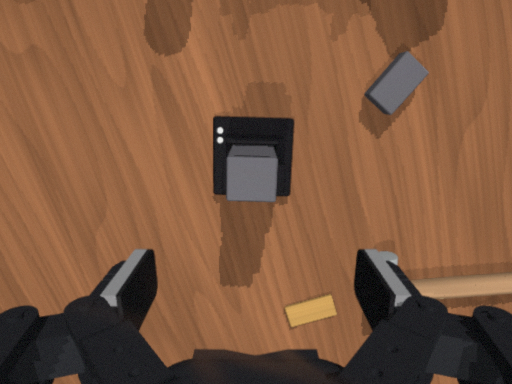

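Run:
```python
import cv2,numpy as np
a=cv2.imread("pics/wu.png")[90:240,210:320];b=cv2.imread("pics/wd.png")[108:208,200:300]
a=cv2.resize(a,(440,600),interpolation=cv2.INTER_CUBIC)
b=cv2.resize(b,(360,360),interpolation=cv2.INTER_CUBIC)
b=cv2.LUT(b,(255*(np.arange(256)/255)**.5).astype(np.uint8))
o=np.zeros((600,800,3),np.uint8);o[:,:440]=a;o[:360,440:]=b
cv2.imwrite("pics/c3.png",o)
```

```text
(no output)
```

View pics/c3.png

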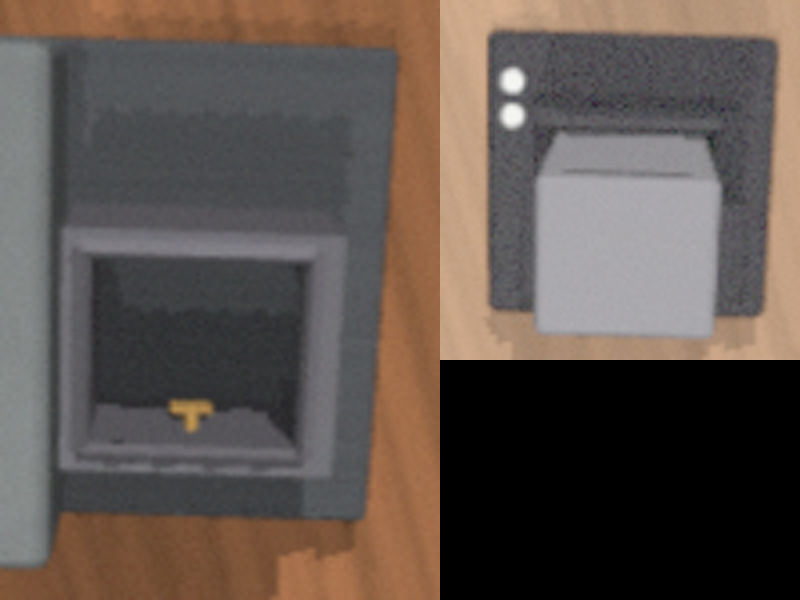

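```bash
cat > m.py <<'E'
from h import *
import pickle
cu,cd=pickle.load(open("c.pkl","rb"))
def quad(c,P,z):
    W=toworld(c,P,z)[:,:2]; e=W[1]-W[0]+W[2]-W[3]; f=W[0]-W[3]+W[1]-W[2]
    return dict(ctr=W.mean(0).round(4),sx=[np.linalg.norm(W[1]-W[0]).round(4),np.linalg.norm(W[2]-W[3]).round(4)],sy=[np.linalg.norm(W[0]-W[3]).round(4),np.linalg.norm(W[1]-W[2]).round(4)],ax=np.arctan2(e[1],e[0]).round(4),ay=np.arctan2(f[1],f[0]).round(4)-1.5708)
b=lambda P:np.array(P,float)/4+[210,90]-.375
k=lambda P:(np.array(P,float)-[440,0])/3.6+[200,108]-.36
print("bay outer",quad(cu,b([(63,228),(347,237),(331,474),(62,466)]),.048))
print("bay inner",quad(cu,b([(92,255),(305,262),(297,452),(90,447)]),.046))
print("unit base right edge",toworld(cu,b([(395,50),(363,518)]),.01))
print("pack",quad(cd,k([(537,178),(720,182),(713,337),(536,331)]),.105))
print("dock",quad(cd,k([(490,33),(776,40),(763,315),(490,308)]),.01))
E
python3 m.py
python3 - <<'E'
import cv2,numpy as np
b=cv2.imread("pics/wd.png")[108:208,200:300];s=cv2.imread("pics/scene.png")[190:240,325:365]
f=lambda b:cv2.LUT(b,np.clip(np.arange(256)*4.,0,255).astype(np.uint8))
o=np.zeros((400,800,3),np.uint8)
o[:,:400]=cv2.resize(f(b),(400,400),interpolation=cv2.INTER_CUBIC)
o[:,420:740]=cv2.resize(np.clip(s*2.,0,255).astype(np.uint8),(320,400),interpolation=cv2.INTER_CUBIC)
cv2.imwrite("pics/c4.png",o)
E
```

```text
bay outer {'ctr': array([ 0.5353, -0.2294]), 'sx': [np.float64(0.0556), np.float64(0.0554)], 'sy': [np.float64(0.0491), np.float64(0.0491)], 'ax': np.float64(-0.3131), 'ay': np.float64(-0.3127)}
bay inner {'ctr': array([ 0.5342, -0.23  ]), 'sx': [np.float64(0.0422), np.float64(0.0427)], 'sy': [np.float64(0.04), np.float64(0.0396)], 'ax': np.float64(-0.3108), 'ay': np.float64(-0.3044)}
unit base right edge [[ 0.59223642 -0.18506201  0.01      ]
 [ 0.55926018 -0.28799562  0.01      ]]
pack {'ctr': array([0.5537, 0.2012]), 'sx': [np.float64(0.039), np.float64(0.0391)], 'sy': [np.float64(0.0342), np.float64(0.0347)], 'ax': np.float64(-0.3103), 'ay': np.float64(-0.3095999999999999)}
dock {'ctr': array([0.5536, 0.2014]), 'sx': [np.float64(0.081), np.float64(0.0822)], 'sy': [np.float64(0.0812), np.float64(0.0814)], 'ax': np.float64(-0.3069), 'ay': np.float64(-0.30709999999999993)}
```

View pics/c4.png

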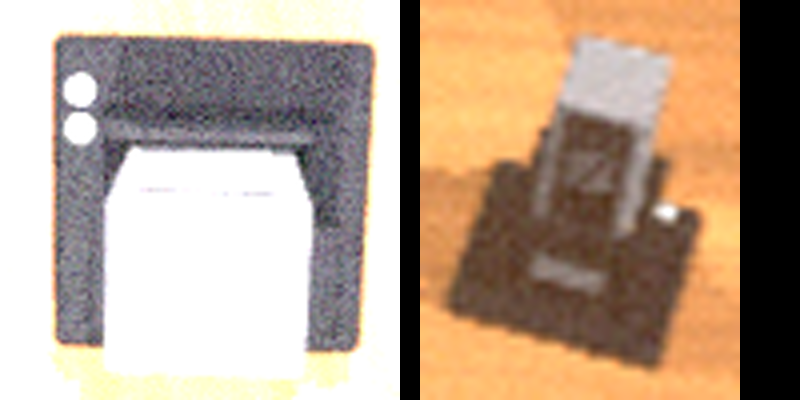

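Run:
```python
from h import *
th=-.309;ax=np.array([np.cos(th),np.sin(th),0]);p=np.array([.5537,.2013,0])+.0005*ax
bot.move_pose(p+[0,0,.22],quat(th)); 
print(bot.move_linear(p+[0,0,.06],speed=.12,until_force=8),bot.read_position())
f0=bot.read_ft_force()
for w in(.66,.60,.57,.55,.53,.51,.50,.49,.48,.46,.44):
    bot.set_gripper(w,grasp_force=20);g=bot.read_gripper_width();print(w,round(g,3),(bot.read_ft_force()-f0).round(1))
    if g>w+.012: break
bot.wait(.2);print(bot.read_gripper_width(),bot.read_position(),bot.read_clock())
```

```text
False [0.55482439 0.20131992 0.06076503]
0.66 0.66 [-1.9  0.1  0.3]
0.6 0.599 [-1.2 -0.5  0.7]
0.57 0.571 [ 0.5 -1.   1.6]
0.55 0.55 [ 2.3 -1.1  3.1]
0.53 0.529 [ 0.5 -0.5  2.7]
0.51 0.508 [ 1.4 -0.4  3.3]
0.5 0.499 [ 0.3 -0.7  3.7]
0.49 0.49 [0.2 0.3 5.5]
0.48 0.482 [-2.5  0.3  7.8]
0.46 0.467 [-3.7  0.5  9.7]
0.44 0.467 [-3.8  0.3 10.1]
0.4661812147580857 [0.55337377 0.20152462 0.06050645] 8.6583
```

Run:
```python
from h import *
p=bot.read_position();f0=bot.read_ft_force()
print(bot.move_linear([p[0],p[1],.10],speed=.04,until_force=35),bot.read_ft_force().round(1),bot.read_gripper_width())
print(bot.move_linear([p[0],p[1],.19],speed=.12),bot.read_position(),bot.read_ft_force().round(1),bot.read_gripper_width())
bot.wait(.2);snap("pics/lift_s.png","scene");c,im=snap("pics/lift_w.png")
s=cv2.imread("pics/lift_s.png")[130:250,290:410]
cv2.imwrite("pics/c5.png",np.hstack([cv2.resize(s,(384,384),interpolation=cv2.INTER_CUBIC),im[:,50:450,::-1]]))
print(bot.read_clock())
```

```text
False [ 0.3  0.2 -0.8] 0.4710951710019977
False [0.55282061 0.20140584 0.18922324] [-0.5  0.5 -0.9] 0.46939616261691997
11.0083
```

View pics/c5.png

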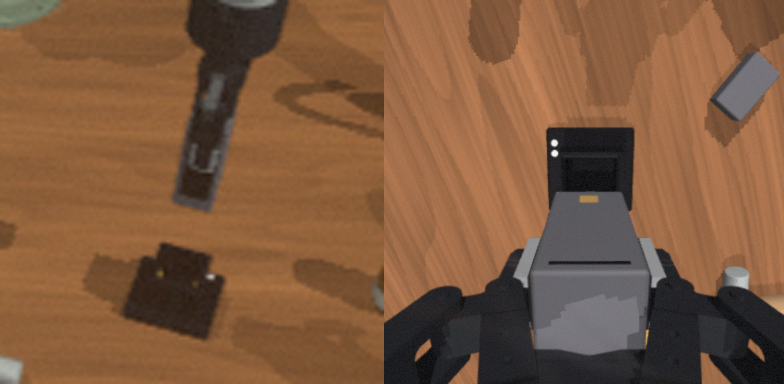

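Run:
```python
from h import *
th=-.309;ax=np.array([np.cos(th),np.sin(th)]);ay=np.array([-ax[1],ax[0]])
c=cam("wrist");p=bot.read_position();dz=p[2]-.0605
im=cv2.imread("pics/lift_w.png")
for z,P in((.105+dz,[(197,270),(314,268)]),(.010+dz,[(221,193),(290,193)])):
    W=toworld(c,P,z)[:,:2]; m=W.mean(0)-.018*ay-p[:2]
    print("width",np.linalg.norm(W[1]-W[0]),"ctr-TCP in pack axes",m@ax,m@ay)
pk=np.array([.5537,.2013]);print("expected",(pk-[.5534,.2015])@ax,(pk-[.5534,.2015])@ay)
r=bot.read_tool_rot();print(R.from_quat(r,scalar_first=True).as_matrix().round(4))
```

```text
width 0.037923677296074175 ctr-TCP in pack axes 0.00027294753606983517 0.00014065645637128396
width 0.04089832985716157 ctr-TCP in pack axes 0.0002317842619929478 -0.002290981900142196
expected 0.0003466126757919357 -9.929578531003685e-05
[[ 9.526e-01 -1.100e-03  3.041e-01]
 [-3.041e-01 -2.000e-04  9.526e-01]
 [-1.000e-03 -1.000e+00 -6.000e-04]]
```

```bash
cat > ins.py <<'E'
from h import *
th=-.309;ax=np.array([np.cos(th),np.sin(th),0]);ay=np.array([-ax[1],ax[0],0])
t=np.array([.5343,-.2296,0])-.0003*ax+.0007*ay
def st(): print(bot.read_position().round(4),bot.read_ft_force().round(1),bot.read_moment().round(2),round(bot.read_gripper_width(),3),round(bot.read_clock(),1))
E
python3 - <<'E'
from ins import *
bot.move_linear(t+[0,0,.19],speed=.2,rotation=quat(th));bot.wait(.2);st()
bot.move_linear(t+[0,0,.108],speed=.1);st()
print(bot.move_linear(t+[0,0,.085],speed=.02,until_force=10));st()
snap("pics/ent_w.png");snap("pics/ent_s.png","scene")
E
```

```text
[ 0.5343 -0.2284  0.1901] [ 0.5 -0.8 -2.1] [-0.01  0.02 -0.02] 0.47 13.5
[ 0.5347 -0.2291  0.1086] [ 0.3  0.3 -1.2] [ 0.01 -0.01 -0.  ] 0.467 14.5
False
[ 0.5344 -0.2289  0.0852] [-0.1 -0.1 -1.2] [-0.    0.05 -0.01] 0.464 15.8
```

Run:
```python
from ins import *
p=bot.read_position()
print(bot.move_linear([p[0],p[1],.066],speed=.02,until_force=20));st()
print(bot.move_linear([p[0],p[1],.0575],speed=.01,until_force=16));st()
_,a=snap("pics/home_w.png");_,b=snap("pics/home_s.png","scene")
s=cv2.resize(b[150:240,160:250,::-1],(384,384),interpolation=cv2.INTER_CUBIC)
cv2.imwrite("pics/c6.png",np.hstack([s,a[:,50:450,::-1]]))
```

```text
False
[ 0.5341 -0.2288  0.0657] [ 0.6  0.  -2.9] [-0.05 -0.14  0.02] 0.464 17.0
True
[ 0.5346 -0.229   0.0605] [-1.1 -0.6  3.4] [0.04 0.02 0.01] 0.468 17.6
```

View pics/c6.png

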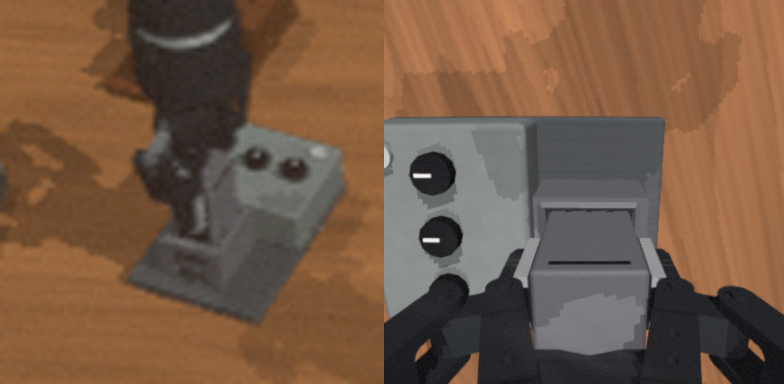

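Run:
```python
from ins import *
for w in(.48,.50,.53,.56,.60,.7,1.0): bot.set_gripper(w,grasp_force=20);st()
p=bot.read_position();print(bot.move_linear([p[0],p[1],.2],speed=.12,until_force=10));bot.wait(.2);st()
c,a=snap("pics/fin_w.png")
for t in("pack_center","tab_face","tab_nub"):print(t,[(np.round(d["bbox"]).tolist(),round(d["confidence"],2)) for d in bot.search_frame("wrist",t)])
_,b=snap("pics/fin_s.png","scene")
s=cv2.resize(b[165:235,180:250,::-1],(384,384),interpolation=cv2.INTER_CUBIC)
w=cv2.resize(a[100:260,170:330,::-1],(384,384),interpolation=cv2.INTER_CUBIC)
cv2.imwrite("pics/c7.png",np.clip(np.hstack([s,w])*1.5,0,255).astype(np.uint8))
import pickle;pickle.dump(c,open("cf.pkl","wb"))
```

```text
[ 0.5345 -0.229   0.0602] [ 0.3 -0.7  4.3] [-0.04 -0.21 -0.02] 0.48 17.9
[ 0.5343 -0.229   0.06  ] [ 1.8 -0.6  2.8] [-0.15 -0.36 -0.02] 0.5 18.1
[ 0.5348 -0.2292  0.0601] [ 3.3 -1.8  1.5] [-0.34 -0.81 -0.01] 0.53 18.4
[ 0.5342 -0.229   0.06  ] [ 3.2 -1.7  2.1] [-0.34 -0.65  0.  ] 0.558 18.6
[ 0.5335 -0.2285  0.0597] [ 1.4 -1.   0.7] [-0.15 -0.42 -0.03] 0.601 18.8
[ 0.5329 -0.2282  0.0593] [0.4 0.2 0.1] [ 0.05 -0.02  0.  ] 0.702 19.0
[ 0.534  -0.2288  0.0599] [-0.4 -0.7 -0.2] [ 0.01 -0.   -0.03] 1.001 19.4
False
[ 0.5337 -0.2286  0.1993] [-0.1 -0.2  1.3] [-0.   -0.03  0.04] 1.003 20.9
pack_center [([230.0, 159.0, 64.0, 61.0], 0.92), ([284.0, 177.0, 10.0, 31.0], 0.29)]
tab_face [([287.0, 172.0, 9.0, 37.0], 0.53)]
tab_nub [([127.0, 109.0, 176.0, 120.0], 0.73), ([287.0, 172.0, 6.0, 38.0], 0.68), ([387.0, 43.0, 125.0, 100.0], 0.17)]
```

View pics/c7.png

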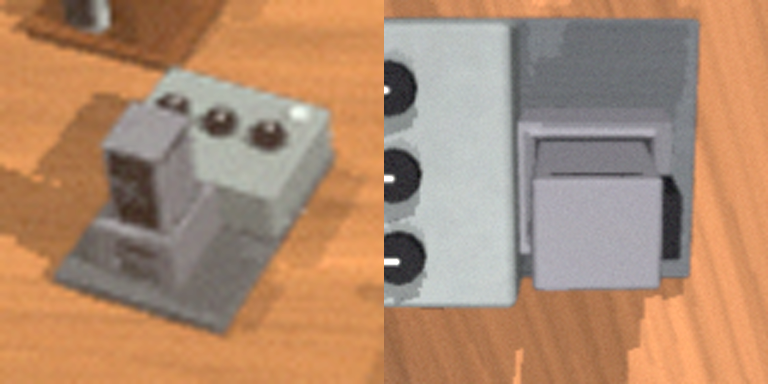

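Run:
```python
from ins import *
bot.set_gripper(0.0,grasp_force=20)
t0=np.array([.5343,-.2293,0])
bot.move_linear(t0+[0,0,.125],speed=.12);bot.wait(.2)
print(bot.move_linear(t0+[0,0,.099],speed=.02,until_force=12));st()
bot.move_linear(t0+[0,0,.25],speed=.15);bot.wait(.3);st()
c,a=snap("pics/fin2_w.png")
for t in("pack_center","tab_face"):print(t,[(np.round(d["bbox"]).tolist(),round(d["confidence"],2)) for d in bot.search_frame("wrist",t)])
```

```text
True
[ 0.5339 -0.2293  0.1055] [-0.6 -0.1  5.7] [0.14 0.33 0.03] 0.001 23.9
[ 0.5341 -0.2292  0.2494] [-0.1  0.1 -0.6] [ 0.03 -0.06  0.03] 0.0 25.3
pack_center [([235.0, 147.0, 53.0, 54.0], 0.68)]
tab_face [([280.0, 162.0, 5.0, 28.0], 0.71)]
```

```bash
python3 -c "
from cell import bot
print(bot.close_job(),bot.read_clock())"
```

```text
the job is handed in; nothing more can be done
the job is handed in; nothing more can be done
```

The battery pack is home in the grey unit's bay with its tab sprung out. I handed the job in with the last clock reading at about 25 s; no verdict was reported.

I located the dock and bay with the top, scene and wrist cameras. Then I pinched the tab fully in at 20 N and lifted the pack straight out. It slid into the bay without touching the rim. The pinch was released in small steps.

**Last checks:**
- **Seating:** the pack met the floor at the same gripper height (60.5 mm) as in the dock. After release I pressed lightly on its top with the shut fingers. They stopped at 105.5 mm, against 105 mm expected for a pack fully home.
- **Tab:** the final pictures show the button standing proud on the window side.
- **Robot:** it was clear of everything at hand-in, and no move went near the bystanders.

**Disagreements:**
- **Tilt in the fingers:** while the pack was held, one wrist-camera estimate suggested a tilt of about 1.4°. The picture was too coarse to be sure, and the pack went in freely.
- **Measured sizes:** sizes taken from the pictures were off by a few percent, for example about 39 mm for the 40 mm pack width.
- **Not measured:** I did not measure the pack's final tilt, its sideways position against the unit's nominal centre, or the bystanders' final positions.

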